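# Find the stamped objective crate and push it to the outgoing lane

## Task

One of the two look-alike crates of microscope objectives has a red stamp underneath. With the fingertips, tip each crate up towards the robot by its far wall, steeply, to about 60 degrees, so that its underside shows for a moment, and let it gently back down: first the crate on the robot's left, then the one on its right. Then push the stamped crate away along the bench until it stands about square in the outgoing lane, between the two yellow tapes; leave the other crate where it was, lift nothing off the bench and disturb nothing else.

Things in the scene. Friction and masses are not known exactly. Their poses are not given: they have to be found in the camera images.
- crate_a: look-alike crate: open blue-grey bin, 115 deep (x) x 135 wide (y) x 85 high, six objective cans wedged in foam below the rim; origin: centre of underside; x away from robot (yaw -0.05 to 0.3), z up. 0.6 kg, bottom-heavy. Rubber skids (friction about 0.9) under near and far edges: drawn up and back near the top of its far wall it tips about its near edge; falls over only beyond about 70 degrees
- crate_b: the other look-alike crate: same size, mass, skids, contents, origin and axes as crate_a. Only one of the two has the red stamp under its floor. Pushed low on its near wall (below 30 up) a crate slides without tipping
- stamp (a point): centre of the red stamp, an inked ring 86 across with a dot 56 across in it, under the floor of the one crate that carries it, 3.5 above the foot of the skids, at the middle of that crate; hidden until the crate is tipped
- crate_a_near (a point): middle of the lower near edge (robot side) of crate_a, 57.5 from its origin: the edge it tips about
- crate_a_far (a point): middle of the lower far edge of crate_a, 57.5 from its origin
- crate_b_near (a point): middle of the lower near edge (robot side) of crate_b, 57.5 from its origin: the edge it tips about
- crate_b_far (a point): middle of the lower far edge of crate_b, 57.5 from its origin
- lane: the outgoing lane: two straight strips of yellow tape 19 wide and flat on the bench, running along its y axis, 170 apart between their inner edges (208 between their outer edges), 920 long; origin: midway between the strips, on the bench; x axis points away from the robot, across the lane
- carton: bystander: brown cardboard carton 62 x 62 x 58 high standing in the lane near its left (+y) end; origin: centre of its underside
- oil: bystander: amber bottle of immersion oil with black cap, 38 across, 70 high, standing in the lane near its right (-y) end; origin: centre of its underside
- objective_can: bystander: single white objective can with black lid, 39 across, 56 high, standing on the robot's side of the crates, between them; origin: centre of its underside
Things that resemble listed ones, but are neither listed nor needed, are in the scene too. Leave any green or orange look-alike of the crate_b alone. Leave any green look-alike of the crate_a alone.

How it is judged:
On the way, in this order (a step that is already met when the one before it is completed fails the run):
1. the crate on the robot's left (y > 0) is tipped up by its far side, more than 50 degrees, about where it stood, the other crate standing where it was (((world y of crate_a above 0 m and angle between crate_a's own z axis and vertical above 0.87 rad and height (world z) of crate_a_far above 0.08 m and distance of each of crate_a_near, crate_b_near from where it was at the start of the episode below 0.04 m and angle between crate_b's own z axis and vertical below 0.05 rad) or (world y of crate_b above 0 m and angle between crate_b's own z axis and vertical above 0.87 rad and height (world z) of crate_b_far above 0.08 m and distance of each of crate_b_near, crate_a_near from where it was at the start of the episode below 0.04 m and angle between crate_a's own z axis and vertical below 0.05 rad))), for 0.3 s.
2. the crate on the robot's right (y < 0) is tipped up by its far side, more than 50 degrees, about where it stood, the other one flat on its base again where it was (((world y of crate_a below 0 m and angle between crate_a's own z axis and vertical above 0.87 rad and height (world z) of crate_a_far above 0.08 m and distance of each of crate_a_near, crate_b_near from where it was at the start of the episode below 0.04 m and angle between crate_b's own z axis and vertical below 0.05 rad) or (world y of crate_b below 0 m and angle between crate_b's own z axis and vertical above 0.87 rad and height (world z) of crate_b_far above 0.08 m and distance of each of crate_b_near, crate_a_near from where it was at the start of the episode below 0.04 m and angle between crate_a's own z axis and vertical below 0.05 rad))), for 0.3 s.
At the end, for the whole second after the job is handed in: the stamped crate stands flat, still and square (0.35 rad) in the lane, mid near and far lower edges not beyond the yellow tapes (95 mm from the lane's centre line); the other crate flat within 40 mm of its start; carton, bottle and can upright within 20 mm of theirs (x of crate_a_near in the frame of lane between -0.095 and 0.095 m and x of crate_a_far in the frame of lane between -0.095 and 0.095 m and y of crate_a in the frame of lane between -0.31 and 0.31 m and angle between the x axis of crate_a and the x axis of lane, either way round below 0.35 rad and angle between each of crate_a, crate_b's own z axis and vertical below 0.05 rad and linear speed of each of crate_a, crate_b below 0.01 m/s and distance of crate_b_near from where it was at the start of the episode below 0.04 m and distance of each of carton, oil, objective_can from where it was at the start of the episode below 0.02 m and angle between each of carton, oil, objective_can's own z axis and vertical below 0.1 rad); the robot touches nothing.
It fails at once if a crate is lifted: its near and far lower edges both more than 15 mm above the bench (height (world z) of each of crate_a_near, crate_a_far above 0.015 m or height (world z) of each of crate_b_near, crate_b_far above 0.015 m).
It fails at once if a crate is tipped over (beyond 77 degrees) (angle between any of crate_a, crate_b's own z axis and vertical above 1.35 rad).
It fails at once if a crate is dropped or knocked: it turns faster than 3.5 rad/s (angular speed of any of crate_a, crate_b above 3.5 rad/s).
It fails at once if the unstamped crate is pushed out of its place (more than 40 mm) (distance of crate_b_near from where it was at the start of the episode above 0.04 m).
It fails at once if the carton, bottle or can is moved more than 20 mm or knocked over (distance of any of carton, oil, objective_can from where it was at the start of the episode above 0.02 m or angle between any of carton, oil, objective_can's own z axis and vertical above 0.4 rad).
It also fails if it takes over 72 s, if anything falls off the work surface, if the arm or the gripper's body presses on something with over 40 N, if the wrist force passes 120 N, or if a joint passes its speed limit or range.

## Robot

A 6-joint arm with a two-finger parallel gripper is mounted at the origin on the work surface. World frame = base frame: x ahead of the robot, y to its left, z up, the work surface at z = 0. Lengths are in m, angles in rad, forces in N, time in s.
With the tool pointing down it reaches from about 0.225 to 0.875 m from the base axis. Payload 3.4 kg.
Tool frame: the origin (TCP) lies at the very end of the fingers, on their centre line; the grasp point (between the pads) lies 19 mm behind it; z points along the fingers, y is the line along which they close (so a half turn about z gives the same grasp; the last joint's range is limited). The gripper opens to 85 mm and grips with 20 to 120 N. Pads are 22 mm wide; open, the fingers measure 114 mm over their backs; the gripper's body (76 mm by 85 mm) begins 54 mm behind the grasp point. The pads swing forward as they close: fully open they stand 13 mm farther back than shut.
Start: joints at [-1.25, 0.276, 1.505, -0, 1.361, -0.121], TCP at [0.246, -0.52, 0.231] pointing down, gripper open.
Joint ranges: [-2.89, 2.89], [-0.75, 2.08], [0.22, 2.7], [-1.18, 4.32], [0.11, 2.71], [-2.7, 2.7]. Speed limits (rad/s): [2.57, 2.57, 3.14, 3.14, 3.14, 3.14].

## Interface

Orientations are given as a rotation vector (axis times angle).
In Python, from workcell import ctrl gives the robot as it stands.
- The arm moves only by the tool jog_arm, never from a script. Its argument "steps" is one flat list of numbers, 7 for each row, row after row: the finger opening in cm, from 0 to 8.54, then the shift along the world's x, y, z in cm, then the turn, a rotation vector about the world's x, y, z in degrees. In form: [gripper, tx, ty, tz, ax, ay, az, gripper, tx, ty, tz, ax, ay, az, ...]. A call has 1 to 12 rows; each row shifts and turns the commanded pose from where the row before left it; what a row does not reach is not made up. A row lasts 1/12 s, in which the tool goes at most 41.7 mm and 7.16 degrees, less where a joint would pass 70% of its speed; a pose out of reach is approached as far as the arm can. A call with a gripper value outside its range is refused whole. The fingers move at their own pace and stop on an object; "force" is the grip in N (left out, the last holds). Time passes only in rows, so rows that do not move let the fingers close. It gives the time, the measured TCP pose, the force and the opening at its end, in the units of the state.
- ctrl.read_state(): the state, without advancing time (a new reading comes with each control period).
- ctrl.camera(name): name is "scene" or "top" or "wrist"; returns a dict with "color" (400x640x3 uint8, blue, green, red), "z_map" (400x640 float32, m along the optical axis (not along the pixel's ray), 0 where there is no reading), "intrinsics" (3x3 intrinsics, pixels), "world_from_camera" (4x4, takes a point from camera to world coordinates); the wrist camera has in their place "mount" (4x4, takes a point from camera to tool coordinates, whose origin is the TCP and whose axes are the flange's). Camera axes: x right, y down, z forward; pixel columns grow to the right and rows downward; lengths in m; the calibration is good to about 2 mm. A picture is of the moment at which its call begins: read the wrist's pose just before it.
- ctrl.sign_off(): hands the job in, once; it reports no verdict.
Trained networks look in the newest picture that a camera, given by its name, has taken for a name from the list of things; names that differ only in an ending like _2 or _b are one class to them, and where a whole thing is asked for, a point or a joint stands for the part that bears it (a point fixed in the world has none). Each returns a list of dicts, best first, with "p" (0 to 1); they miss things now and then, are a little off and sometimes report something else, mostly with a low value. They report only what shows in the picture. A call takes as long as a camera call. They do not tell look-alikes from the thing itself.
- ctrl.find_in(camera, name): "centre" ([row, column] as shares, 0 to 1, of the picture: columns of its width, rows of its height, amid what is visible of it).
- ctrl.cut_out(camera, name): "pixels" (400x640 bool, what is visible of it) and "centre" ([row, column] as shares, 0 to 1, of the picture: columns of its width, rows of its height, amid what is visible of it).
The state is a dict: "t": time; "joint_pos": joint angles; "joint_vel": joint speeds; "tau": joint torques, N m; "position": TCP position; "tcp_rot": TCP orientation; "wrist_force": force on the tool from outside, world axes, zero at the start; "torque": the same for the moment, N m; "finger_gap": finger opening in m.
Only numpy, scipy, OpenCV 4.12 (cv2) and the standard library are available. Lean on these libraries where they do the work, as an engineer would, in place of code of your own. Each camera call takes 0.05 s, during which the arm holds its last target. There are 200 camera calls.

## Working session

There is one attempt and no reset: what is moved stays moved. The work goes in short steps, Python scripts to look and compute and a tool call to move; the robot and the scene stay as the last step left them, time stands still between calls to the robot, and variables do not carry over. Pictures are saved under pics/ and viewed, on a budget of 10 in all, crops included, one or two more only if the job needs it, and the job is handed in when it is done.

Besides the shell and the picture viewer there is one more tool, called by a JSON object that holds its "api" and its "payload". jog_arm: Moves the arm, as the interface text tells. Its arguments: {"type":"object","properties":{"steps":{"type":"array","items":{"type":"number"}},"force":{"type":"number"}},"required":["steps"]}

```bash
ls; mkdir -p pics; python3 - <<'E'
from workcell import ctrl
import cv2,numpy as np
s=ctrl.read_state();print(s)
for c in ("scene","top"):
    r=ctrl.camera(c);cv2.imwrite(f"pics/{c}0.png",r["color"]);np.savez(f"/tmp/{c}0.npz",**r)
    print(c,r["world_from_camera"].round(3).tolist(),r["intrinsics"].round(1).tolist())
    for n in ("crate_a","crate_b","carton","oil","objective_can","lane"):
        print(n,[(round(d["p"],2),(np.array(d["centre"])*[400,640]).round().tolist()) for d in ctrl.find_in(c,n)])
E
```

```text
pics
{'t': 0.0, 'joint_pos': array([-1.25000241e+00,  2.76588238e-01,  1.50615105e+00, -5.51713725e-06,
        1.36070627e+00, -1.20995685e-01]), 'joint_vel': array([-0.00027993, -0.00211158,  0.0003425 ,  0.00157284, -0.00019329,
       -0.00104453]), 'tau': array([ 2.54987481e-05, -4.16773224e+01, -2.45806056e+01, -3.31111260e-04,
        1.09873610e-02, -2.59660470e-05]), 'position': array([ 0.24566956, -0.51927802,  0.23043644]), 'tcp_rot': array([-3.06345881e+00, -6.87929581e-01,  2.98533257e-04]), 'wrist_force': array([ 0.04214446, -1.2470375 ,  0.38188796]), 'torque': array([-0.04277342,  0.06781457, -0.03279377]), 'finger_gap': 0.08536942759948656}
scene [[0.518, 0.541, -0.662, 1.236], [0.855, -0.342, 0.389, -0.43], [-0.016, -0.768, -0.64, 0.731], [0.0, 0.0, 0.0, 1.0]] [[410.4, 0.0, 322.3], [0.0, 410.4, 202.5], [0.0, 0.0, 1.0]]
crate_a [(0.88, [171.0, 353.0]), (0.83, [263.0, 308.0]), (0.69, [232.0, 184.0]), (0.59, [211.0, 265.0]), (0.59, [130.0, 377.0])]
crate_b [(0.88, [171.0, 353.0]), (0.83, [263.0, 308.0]), (0.69, [232.0, 184.0]), (0.59, [211.0, 265.0]), (0.59, [130.0, 377.0])]
carton [(0.88, [197.0, 482.0]), (0.3, [301.0, 336.0])]
oil [(0.87, [306.0, 199.0])]
objective_can [(0.73, [180.0, 302.0])]
lane [(0.78, [296.0, 345.0])]
top [[-0.014, -0.992, 0.127, 0.296], [-1.0, 0.016, 0.021, -0.014], [-0.022, -0.126, -0.992, 1.57], [0.0, 0.0, 0.0, 1.0]] [[472.6, 0.0, 324.0], [0.0, 472.6, 201.6], [0.0, 0.0, 1.0]]
crate_a [(0.89, [216.0, 288.0]), (0.89, [212.0, 440.0]), (0.83, [211.0, 376.0]), (0.7, [146.0, 370.0]), (0.63, [265.0, 220.0]), (0.39, [147.0, 444.0])]
crate_b [(0.89, [216.0, 288.0]), (0.89, [212.0, 440.0]), (0.83, [211.0, 376.0]), (0.7, [146.0, 370.0]), (0.63, [265.0, 220.0]), (0.39, [147.0, 444.0])]
carton [(0.89, [138.0, 211.0])]
oil [(0.44, [146.0, 444.0])]
objective_can [(0.48, [233.0, 329.0])]
lane [(0.89, [118.0, 326.0])]
```

View pics/scene0.png

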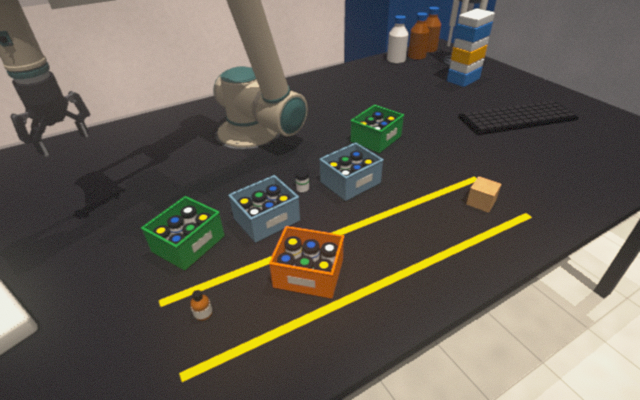

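View pics/top0.png

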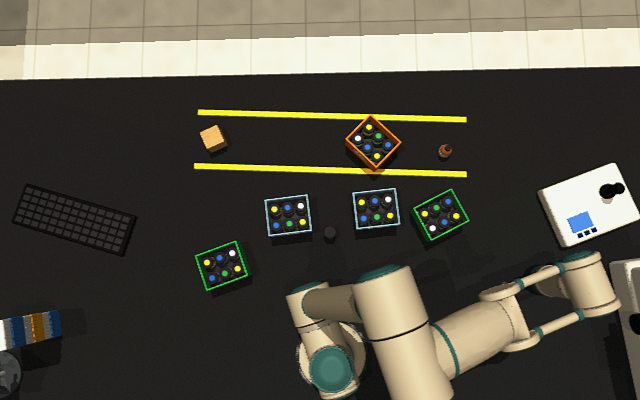

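The blue-grey crates sit at top (288,216), which is the left one, and top (376,211), the right one. In the scene view these are (351,171) and (265,208). The green crates at top (220,265) and (440,215), and the orange one at (372,142) in the lane, are decoys. Next I measure poses from depth.

```bash
cat > h.py <<'E'
import numpy as np,cv2
def cloud(r):
    z=r["z_map"];K=r["intrinsics"];v,u=np.mgrid[:400,:640]
    P=np.stack([(u-K[0,2])/K[0,0]*z,(v-K[1,2])/K[1,1]*z,z],-1)
    T=r["world_from_camera"];W=P@T[:3,:3].T+T[:3,3];W[z<=0]=np.nan;return W
def rect(p):
    (c,s,a)=cv2.minAreaRect((p*1000).astype(np.float32));return np.round(c,1).tolist(),np.round(s,1).tolist(),round(a,1)
E
python3 - <<'E'
from h import *
for c in ("top","scene"):
    r=dict(np.load(f"/tmp/{c}0.npz"));W=cloud(r);col=r["color"].astype(int);hsv=cv2.cvtColor(r["color"],cv2.COLOR_BGR2HSV)
    seeds={"top":dict(L=(288,216),R=(376,211),orange=(372,142),greenR=(440,215),greenL=(220,265),carton=(212,139),oil=(445,150),can=(329,233)),
     "scene":dict(L=(351,171),R=(265,208),orange=(308,263),greenR=(184,232),greenL=(377,128),carton=(483,194),oil=(201,305),can=(302,182))}[c]
    print(c,"bench z",np.nanmedian(W[150:250,200:450,2][W[150:250,200:450,2]<.02]))
    for n,(u,v) in seeds.items():
        k=45 if n in("L","R") or n[0] in"og" else 18
        if n in("oil","carton","can"):k=18
        lo=.02
        m=np.zeros((400,640),bool);m[v-k:v+k,u-k:u+k]=True
        m&=(W[...,2]>.02)&(W[...,2]<.12)
        nl,lab=cv2.connectedComponents(m.astype(np.uint8)); 
        l=lab[v-4:v+5,u-4:u+5];l=np.bincount(l[l>0]).argmax() if (l>0).any() else 0
        m=lab==l;p=W[m]; top=np.percentile(p[:,2],98)
        q=p[p[:,2]>top-.012] if n not in("oil",) else p
        print(n,m.sum(),"ztop",top.round(3),"med",np.median(p[:,:2],0).round(3),rect(q[:,:2]))
    ym=(hsv[...,0]>22)&(hsv[...,0]<34)&(hsv[...,1]>170)&(hsv[...,2]>150)&(W[...,2]<.015)
    n,lab,st,_=cv2.connectedComponentsWithStats(ym.astype(np.uint8))
    for i in range(1,n):
        if st[i,4]>150:
            p=W[lab==i];p=p[~np.isnan(p[:,0])];print("tape",st[i,4],rect(p[:,:2]),np.median(p[:,2]).round(4),p[p[:,1].argmin()].round(3),p[p[:,1].argmax()].round(3))
E
```

```text
top bench z -0.0003696918601180377
L 1653 ztop 0.088 med [0.449 0.135] ([446.2, 133.7], [118.9, 138.0], 6.5)
R 1670 ztop 0.088 med [ 0.466 -0.146] ([463.2, -145.6], [118.4, 138.6], 5.4)
orange 1706 ztop 0.087 med [ 0.683 -0.142] ([682.8, -142.0], [137.4, 120.1], 45.2)
greenR 1760 ztop 0.088 med [ 0.441 -0.35 ] ([440.8, -349.0], [117.9, 139.9], 26.4)
greenL 1779 ztop 0.088 med [0.291 0.345] ([291.1, 343.8], [118.5, 139.6], 19.5)
carton 429 ztop 0.064 med [0.707 0.384] ([711.8, 387.5], [63.8, 62.8], 23.8)
oil 126 ztop 0.072 med [ 0.653 -0.38 ] ([655.8, -381.7], [35.1, 33.8], 42.6)
can 115 ztop 0.062 med [0.391 0.002] ([392.4, 3.9], [35.3, 35.5], 89.0)
tape 906 ([802.2, 157.4], [588.1, 23.6], 87.1) 0.0003 [ 0.797 -0.137 -0.002] [ 0.811  0.451 -0.008]
tape 497 ([778.7, -309.9], [321.5, 23.7], 86.3) 0.0002 [ 0.774 -0.471 -0.006] [ 0.794 -0.15   0.005]
tape 948 ([613.9, 167.0], [585.1, 21.3], 87.2) 0.0003 [ 0.591 -0.125 -0.001] [ 0.622  0.459 -0.001]
tape 473 ([590.2, -317.6], [284.2, 20.9], 87.5) 0.0006 [ 0.579 -0.459 -0.001] [ 0.591 -0.175 -0.003]
scene bench z -0.00035370876219908975
L 
[... 222 characters left out ...]
8], 45.0)
greenR 3401 ztop 0.085 med [ 0.457 -0.356] ([441.7, -353.1], [121.6, 139.2], 26.1)
greenL 1598 ztop 0.086 med [0.307 0.326] ([292.0, 340.6], [119.2, 142.5], 19.5)
carton 642 ztop 0.06 med [0.72  0.367] ([713.3, 383.0], [62.2, 67.1], 23.3)
oil 393 ztop 0.07 med [ 0.668 -0.389] ([663.1, -387.9], [33.3, 38.1], 6.5)
can 210 ztop 0.058 med [ 0.404 -0.006] ([393.7, -0.8], [38.4, 39.8], 26.3)
tape 933 ([615.6, 216.2], [487.9, 28.2], 87.6) 0.0001 [ 0.596 -0.027  0.001] [ 0.626  0.46  -0.002]
tape 3300 ([794.2, -9.1], [924.4, 26.0], 87.3) 0.0001 [ 0.778 -0.471 -0.001] [ 0.813  0.453 -0.001]
tape 853 ([589.1, -329.1], [264.8, 27.1], 87.3) -0.0001 [ 0.583 -0.461  0.001] [ 0.589 -0.197 -0.   ]
```

{"api": "jog_arm", "payload": {"steps": [8.5,1.4,3.3,-0.1,0,0,-0.93,8.5,1.4,3.3,-0.1,0,0,-0.93,8.5,1.4,3.3,-0.1,0,0,-0.93,8.5,1.4,3.3,-0.1,0,0,-0.93,8.5,1.4,3.3,-0.1,0,0,-0.93,8.5,1.4,3.3,-0.1,0,0,-0.93,8.5,1.4,3.3,-0.1,0,0,-0.93,8.5,1.4,3.3,-0.1,0,0,-0.93,8.5,1.4,3.3,-0.1,0,0,-0.93,8.5,1.4,3.3,-0.1,0,0,-0.93]}}

```text
t: 1.53
position: [0.3862, -0.1882, 0.2216]
tcp_rot: [3.111, 0.436, 0.001]
wrist_force: [0.8, 0.0, -0.3]
finger_gap: 0.0849
```

{"api": "jog_arm", "payload": {"steps": [8.5,1.4,3.3,-0.1,0,0,-0.93,8.5,1.4,3.3,-0.1,0,0,-0.93,8.5,1.4,3.3,-0.1,0,0,-0.93,8.5,1.4,3.3,-0.1,0,0,-0.93,8.5,1.4,3.3,-0.1,0,0,-0.93,8.5,1.4,3.3,-0.1,0,0,-0.93,8.5,1.4,3.3,-0.1,0,0,-0.93,8.5,1.4,3.3,-0.1,0,0,-0.93,8.5,1.4,3.3,-0.1,0,0,-0.93,8.5,1.4,3.3,-0.1,0,0,-0.93]}}

```text
t: 2.37
position: [0.5263, 0.1421, 0.2114]
tcp_rot: [3.136, 0.183, 0.001]
wrist_force: [0.5, -0.7, -0.0]
finger_gap: 0.0849
```

{"api": "jog_arm", "payload": {"steps": [8.5,0.3,0,-3,0,0,0,8.5,0,0,-3,0,0,0,8.5,0,0,-3,0,0,0,8.5,0,0,-3,0,0,0,8.5,0,0,-2,0,0,0,8.5,0,0,-1,0,0,0,8.5,0,0,0,0,0,0]}}

```text
t: 2.95
position: [0.5272, 0.1399, 0.0592]
tcp_rot: [3.136, 0.184, -0.008]
wrist_force: [0.0, 0.2, -1.0]
finger_gap: 0.0848
```

```bash
python3 - <<'E'
from workcell import ctrl
from h import *
s=ctrl.read_state();print(s["t"],s["position"],s["wrist_force"])
r=ctrl.camera("scene");w=ctrl.camera("wrist")
W=cloud(r)
# nearest geometry around fingers: lowest points between x .52-.58 above bench
m=(W[...,0]>.515)&(W[...,0]<.58)&(W[...,1]>.06)&(W[...,1]<.23)&(W[...,2]>.012)&(W[...,2]<.13)
p=W[m];print(len(p))
for y0 in np.arange(.06,.23,.01):
    q=p[(p[:,1]>=y0)&(p[:,1]<y0+.01)]
    if len(q):print(round(y0,2),len(q),"zmin",np.percentile(q[:,2],3).round(3),"x",np.percentile(q[:,0],[3,97]).round(3))
a=cv2.resize(r["color"][90:250,260:460],(800,640))[:560]
b=cv2.resize(w["color"],(640,400))[:, :]
cv2.imwrite("pics/c1.png",np.hstack([cv2.resize(r["color"][100:220,280:420],(400,343)),cv2.resize(b,(400,343))]))
E
```

```text
2.95 [0.52721907 0.13993252 0.05918841] [ 0.02560829  0.22172452 -1.0025065 ]
316
0.06 25 zmin 0.121 x [0.526 0.549]
0.07 16 zmin 0.118 x [0.526 0.549]
0.08 68 zmin 0.08 x [0.529 0.546]
0.09 51 zmin 0.076 x [0.525 0.546]
0.1 5 zmin 0.124 x [0.527 0.546]
0.12 1 zmin 0.13 x [0.538 0.538]
0.17 22 zmin 0.074 x [0.516 0.535]
0.18 87 zmin 0.075 x [0.517 0.535]
0.19 19 zmin 0.087 x [0.517 0.534]
0.2 19 zmin 0.117 x [0.517 0.533]
0.21 3 zmin 0.12 x [0.529 0.531]
```

View pics/c1.png

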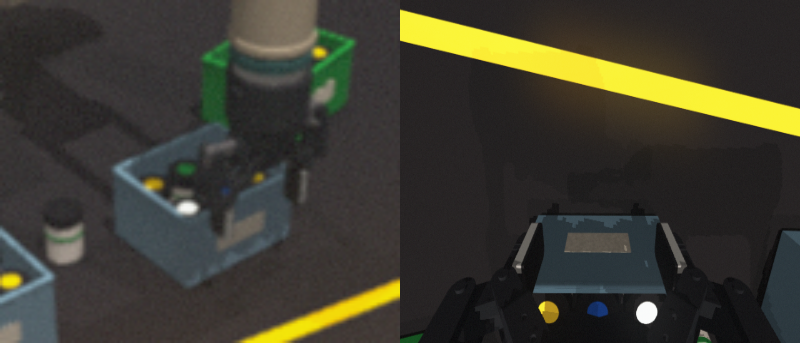

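```bash
cat > arc.py <<'E'
import numpy as np,sys
yaw,h0,h1=map(float,sys.argv[1:4]);y=np.radians(yaw)
th=np.concatenate([[0],np.arange(2.5,62.6,2.5)]);hc=h0+(h1-h0)*np.clip(th/20,0,1)
t=np.radians(th);d=115*np.cos(t)-hc*np.sin(t);z=115*np.sin(t)+hc*np.cos(t)
P=np.c_[d*np.cos(y),d*np.sin(y),z]/10
for a,b in zip(th[1:],np.diff(P,axis=0).round(2)):print(a,b.tolist())
E
python3 arc.py 6.7 73 66
```

```text
2.5 [-0.32, -0.04, 0.41]
5.0 [-0.34, -0.04, 0.39]
7.5 [-0.35, -0.04, 0.38]
10.0 [-0.36, -0.04, 0.36]
12.5 [-0.37, -0.04, 0.35]
15.0 [-0.38, -0.05, 0.33]
17.5 [-0.4, -0.05, 0.32]
20.0 [-0.4, -0.05, 0.3]
22.5 [-0.45, -0.05, 0.36]
25.0 [-0.46, -0.05, 0.34]
27.5 [-0.48, -0.06, 0.32]
30.0 [-0.49, -0.06, 0.3]
32.5 [-0.5, -0.06, 0.28]
35.0 [-0.51, -0.06, 0.26]
37.5 [-0.53, -0.06, 0.23]
40.0 [-0.53, -0.06, 0.21]
42.5 [-0.54, -0.06, 0.19]
45.0 [-0.55, -0.06, 0.16]
47.5 [-0.56, -0.07, 0.14]
50.0 [-0.56, -0.07, 0.11]
52.5 [-0.57, -0.07, 0.09]
55.0 [-0.57, -0.07, 0.06]
57.5 [-0.57, -0.07, 0.04]
60.0 [-0.57, -0.07, 0.01]
62.5 [-0.57, -0.07, -0.01]
```

{"api": "jog_arm", "payload": {"steps": [8.5,-0.5,-0.06,0,0,0,0,8.5,-0.5,-0.06,0,0,0,0,8.5,-0.3,-0.03,0,0,0,0,8.5,-0.2,0,0,0,0,0,8.5,-0.32,-0.04,0.35,0,0,0,8.5,-0.34,-0.04,0.38,0,0,0,8.5,-0.35,-0.04,0.38,0,0,0,8.5,-0.36,-0.04,0.36,0,0,0]}}

```text
t: 3.72
position: [0.5021, 0.1373, 0.0774]
tcp_rot: [-3.136, -0.184, -0.008]
wrist_force: [5.3, 0.2, 1.3]
finger_gap: 0.085
```

```bash
cat > look.py <<'E'
import sys;from workcell import ctrl
from h import *
s=ctrl.read_state();print(s["t"],s["position"].round(4),s["wrist_force"].round(1))
r=ctrl.camera("scene");W=cloud(r);np.savez("/tmp/last.npz",**r)
x0,x1,y0,y1=map(float,sys.argv[1:5])
hsv=cv2.cvtColor(r["color"],cv2.COLOR_BGR2HSV)
m=(W[...,0]>x0)&(W[...,0]<x1)&(W[...,1]>y0)&(W[...,1]<y1)&(W[...,2]>.004)&(W[...,2]<.25)
b=m&(hsv[...,0]>95)&(hsv[...,0]<118)&(hsv[...,1]>50)
p=W[b];print(len(p),"min",p.min(0).round(3),"max",p.max(0).round(3))
# dominant plane by ransac
rng=np.random.default_rng(0)
for k in range(2):
    best=None
    for _ in range(300):
        a=p[rng.choice(len(p),3,False)];n=np.cross(a[1]-a[0],a[2]-a[0]);l=np.linalg.norm(n)
        if l<1e-6:continue
        n/=l;c=abs((p-a[0])@n)<.0025
        if best is None or c.sum()>best.sum():best=c
    q=p[best];c=q.mean(0);n=np.linalg.svd(q-c)[2][2];n*=np.sign(n[0]) or 1
    print("plane",best.sum(),"n",n.round(3),"elev",np.degrees(np.arcsin(n[2])).round(1),"yaw",np.degrees(np.arctan2(n[1],n[0])).round(1),"zrange",np.percentile(q[:,2],[1,99]).round(3),"c",c.round(3))
    p=p[~best]
    if len(p)<60:break
red=((hsv[...,0]<8)|(hsv[...,0]>172))&(hsv[...,1]>120)&(hsv[...,2]>60)&m;print("red px",red.sum())
if len(sys.argv)>5:
    cv2.imwrite(sys.argv[5],cv2.resize(r["color"][80:280,180:440],(780,600)))
E
python3 look.py .3 .56 .04 .25
```

```text
3.7167 [0.5021 0.1373 0.0774] [5.3 0.2 1.3]
1009 min [0.376 0.052 0.007] max [0.533 0.204 0.233]
plane 503 n [0.986 0.114 0.123] elev 7.1 yaw 6.6 zrange [0.02  0.099] c [0.497 0.132 0.054]
plane 254 n [ 0.119 -0.993 -0.006] elev -0.4 yaw -83.2 zrange [0.01  0.095] c [0.441 0.062 0.059]
red px 0
```

{"api": "jog_arm", "payload": {"steps": [8.5,-0.37,-0.04,0.35,0,0,0,8.5,-0.38,-0.05,0.33,0,0,0,8.5,-0.4,-0.05,0.32,0,0,0,8.5,-0.4,-0.05,0.3,0,0,0,8.5,-0.45,-0.05,0.36,0,0,0,8.5,-0.46,-0.05,0.34,0,0,0,8.5,-0.48,-0.06,0.32,0,0,0,8.5,-0.49,-0.06,0.3,0,0,0,8.5,-0.5,-0.06,0.28,0,0,0,8.5,-0.51,-0.06,0.26,0,0,0]}}

```text
t: 4.6
position: [0.4586, 0.1321, 0.1097]
tcp_rot: [-3.136, -0.184, -0.011]
wrist_force: [5.8, 0.9, 6.2]
finger_gap: 0.0849
```

```bash
python3 look.py .3 .56 .04 .25 
```

```text
4.6 [0.4586 0.1321 0.1097] [5.8 0.9 6.2]
1297 min [0.346 0.05  0.015] max [0.495 0.2   0.219]
plane 683 n [0.86  0.098 0.501] elev 30.1 yaw 6.5 zrange [0.061 0.13 ] c [0.468 0.127 0.092]
plane 316 n [ 0.125 -0.992 -0.006] elev -0.3 yaw -82.8 zrange [0.017 0.123] c [0.425 0.06  0.073]
red px 0
```

{"api": "jog_arm", "payload": {"steps": [8.5,-0.53,-0.06,0.23,0,0,0,8.5,-0.53,-0.06,0.21,0,0,0,8.5,-0.54,-0.06,0.19,0,0,0,8.5,-0.55,-0.06,0.16,0,0,0,8.5,-0.56,-0.07,0.14,0,0,0,8.5,-0.56,-0.07,0.11,0,0,0,8.5,-0.57,-0.07,0.09,0,0,0,8.5,-0.57,-0.07,0.06,0,0,0,8.5,-0.57,-0.07,0.04,0,0,0,8.5,-0.57,-0.07,0.01,0,0,0,8.5,0,0,0,0,0,0]}}

```text
t: 5.57
position: [0.4016, 0.1255, 0.1232]
tcp_rot: [-3.136, -0.184, -0.009]
wrist_force: [0.5, 0.5, 19.4]
finger_gap: 0.0847
```

```bash
python3 look.py .3 .56 .04 .25 pics/tipL.png
```

```text
5.5667 [0.4016 0.1255 0.1232] [ 0.5  0.5 19.4]
1122 min [0.331 0.048 0.007] max [0.46  0.197 0.191]
plane 710 n [0.577 0.061 0.814] elev 54.5 yaw 6.1 zrange [0.094 0.141] c [0.424 0.123 0.116]
plane 270 n [ 0.12  -0.993 -0.003] elev -0.2 yaw -83.1 zrange [0.014 0.128] c [0.396 0.057 0.076]
red px 75
```

View pics/tipL.png

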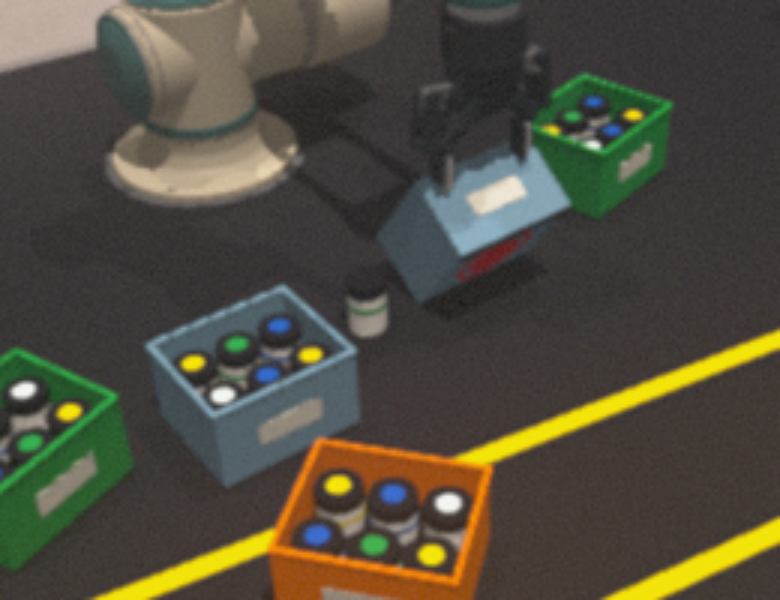

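The left crate's underside shows red, at crop (495,255), so the left crate is the stamped one. It stands at 54.5°. I'll raise it a little more and hold.

{"api": "jog_arm", "payload": {"steps": [8.5,-0.3,-0.03,0.15,0,0,0,8.5,-0.3,-0.03,0.1,0,0,0,8.5,0,0,0,0,0,0,8.5,0,0,0,0,0,0,8.5,0,0,0,0,0,0,8.5,0,0,0,0,0,0,8.5,0,0,0,0,0,0]}}

```text
t: 6.2
position: [0.3941, 0.1246, 0.1235]
tcp_rot: [3.136, 0.184, 0.0]
wrist_force: [0.2, 0.5, 9.6]
finger_gap: 0.0848
```

```bash
python3 look.py .3 .56 .04 .25
```

```text
6.2 [0.3941 0.1246 0.1235] [0.2 0.5 9.6]
1150 min [0.334 0.048 0.008] max [0.454 0.195 0.144]
plane 682 n [0.525 0.064 0.849] elev 58.1 yaw 6.9 zrange [0.098 0.141] c [0.417 0.123 0.117]
plane 314 n [ 0.119 -0.993 -0.005] elev -0.3 yaw -83.2 zrange [0.014 0.132] c [0.393 0.056 0.075]
red px 89
```

{"api": "jog_arm", "payload": {"steps": [8.5,0.6,0.06,-0.2,0,0,0,8.5,0.57,0.07,-0.03,0,0,0,8.5,0.57,0.07,-0.04,0,0,0,8.5,0.57,0.07,-0.06,0,0,0,8.5,0.57,0.07,-0.09,0,0,0,8.5,0.56,0.07,-0.11,0,0,0,8.5,0.56,0.07,-0.14,0,0,0,8.5,0.55,0.06,-0.16,0,0,0,8.5,0.54,0.06,-0.19,0,0,0,8.5,0.53,0.06,-0.21,0,0,0,8.5,0.53,0.06,-0.23,0,0,0,8.5,0.51,0.06,-0.26,0,0,0]}}

```text
t: 7.25
position: [0.4641, 0.1328, 0.1069]
tcp_rot: [-3.136, -0.184, -0.011]
wrist_force: [5.8, 0.7, 6.3]
finger_gap: 0.0853
```

{"api": "jog_arm", "payload": {"steps": [8.5,0.5,0.06,-0.28,0,0,0,8.5,0.49,0.06,-0.3,0,0,0,8.5,0.48,0.06,-0.32,0,0,0,8.5,0.46,0.05,-0.34,0,0,0,8.5,0.45,0.05,-0.36,0,0,0,8.5,0.4,0.05,-0.3,0,0,0,8.5,0.4,0.05,-0.32,0,0,0,8.5,0.38,0.05,-0.33,0,0,0,8.5,0.37,0.04,-0.35,0,0,0,8.5,0.36,0.04,-0.36,0,0,0,8.5,0.35,0.04,-0.38,0,0,0,8.5,0.34,0.04,-0.38,0,0,0]}}

```text
t: 8.25
position: [0.5119, 0.1384, 0.0652]
tcp_rot: [-3.136, -0.184, -0.003]
wrist_force: [5.1, 0.2, -0.0]
finger_gap: 0.0851
```

{"api": "jog_arm", "payload": {"steps": [8.5,0.32,0.04,-0.3,0,0,0,8.5,0.3,0,0,0,0,0,8.5,0.3,0,0,0,0,0,8.5,0.5,0.1,0,0,0,0,8.5,0.5,0.1,0,0,0,0,8.5,0,0,0,0,0,0]}}

```text
t: 8.75
position: [0.5309, 0.1408, 0.0622]
tcp_rot: [3.136, 0.184, 0.001]
wrist_force: [0.8, -0.8, -0.1]
finger_gap: 0.085
```

```bash
python3 look.py .3 .56 .04 .25;python3 arc.py 5.3 73 68
```

```text
8.75 [0.5309 0.1408 0.0622] [ 0.8 -0.8 -0.1]
719 min [0.382 0.055 0.005] max [0.549 0.202 0.139]
plane 247 n [ 0.128 -0.992 -0.012] elev -0.7 yaw -82.7 zrange [0.008 0.086] c [0.447 0.063 0.056]
plane 187 n [ 0.993  0.118 -0.002] elev -0.1 yaw 6.8 zrange [0.006 0.085] c [0.502 0.147 0.053]
red px 0
2.5 [-0.33, -0.03, 0.43]
5.0 [-0.34, -0.03, 0.42]
7.5 [-0.36, -0.03, 0.4]
10.0 [-0.37, -0.03, 0.39]
12.5 [-0.38, -0.04, 0.37]
15.0 [-0.4, -0.04, 0.35]
17.5 [-0.41, -0.04, 0.34]
20.0 [-0.42, -0.04, 0.32]
22.5 [-0.46, -0.04, 0.36]
25.0 [-0.47, -0.04, 0.34]
27.5 [-0.49, -0.05, 0.32]
30.0 [-0.5, -0.05, 0.3]
32.5 [-0.51, -0.05, 0.28]
35.0 [-0.52, -0.05, 0.25]
37.5 [-0.53, -0.05, 0.23]
40.0 [-0.54, -0.05, 0.21]
42.5 [-0.55, -0.05, 0.18]
45.0 [-0.56, -0.05, 0.16]
47.5 [-0.57, -0.05, 0.13]
50.0 [-0.57, -0.05, 0.11]
52.5 [-0.57, -0.05, 0.08]
55.0 [-0.58, -0.05, 0.06]
57.5 [-0.58, -0.05, 0.03]
60.0 [-0.58, -0.05, 0.01]
62.5 [-0.58, -0.05, -0.02]
```

{"api": "jog_arm", "payload": {"steps": [8.5,0.2,0,3,0,0,0,8.5,0,0,3.5,0,0,0,8.5,0,0,3.5,0,0,0,8.5,0.13,-3.12,0,0,0,-0.2,8.5,0.13,-3.12,0,0,0,-0.2,8.5,0.13,-3.12,0,0,0,-0.2,8.5,0.13,-3.12,0,0,0,-0.2,8.5,0.13,-3.12,0,0,0,-0.2,8.5,0.13,-3.12,0,0,0,-0.2,8.5,0.13,-3.12,0,0,0,-0.2,8.5,0.13,-3.12,0,0,0,0,8.5,0.13,-3.12,0,0,0,0]}}

```text
t: 9.8
position: [0.5429, -0.1414, 0.1622]
tcp_rot: [-3.138, -0.146, 0.001]
wrist_force: [1.3, 0.4, 0.4]
finger_gap: 0.085
```

{"api": "jog_arm", "payload": {"steps": [8.5,0,0,0,0,0,0,8.5,0,0,-3,0,0,0,8.5,0,0,-3,0,0,0,8.5,0,0,-3,0,0,0,8.5,0,0,-1,0,0,0,8.5,0,0,0,0,0,0,8.5,0,0,0,0,0,0]}}

```text
t: 10.38
position: [0.5438, -0.1398, 0.0625]
tcp_rot: [-3.138, -0.146, 0.0]
wrist_force: [0.2, -0.6, 0.5]
finger_gap: 0.0853
```

```bash
python3 look.py .35 .57 -.24 -.04
```

```text
10.3833 [ 0.5438 -0.1398  0.0625] [ 0.2 -0.6  0.5]
479 min [ 0.405 -0.222  0.006] max [ 0.564 -0.077  0.152]
plane 174 n [ 0.098 -0.995 -0.008] elev -0.5 yaw -84.4 zrange [0.009 0.087] c [ 0.463 -0.217  0.064]
plane 141 n [ 0.995  0.095 -0.007] elev -0.4 yaw 5.5 zrange [0.008 0.085] c [ 0.52  -0.14   0.047]
red px 0
```

{"api": "jog_arm", "payload": {"steps": [8.5,-0.5,-0.05,-0.1,0,0,0,8.5,-0.5,-0.05,-0.1,0,0,0,8.5,-0.3,-0.03,0,0,0,0,8.5,-0.2,0,0,0,0,0,8.5,-0.32,-0.03,0.35,0,0,0,8.5,-0.34,-0.03,0.39,0,0,0,8.5,-0.35,-0.03,0.39,0,0,0,8.5,-0.37,-0.03,0.38,0,0,0,8.5,-0.38,-0.04,0.36,0,0,0,8.5,-0.39,-0.04,0.34,0,0,0,8.5,-0.41,-0.04,0.33,0,0,0,8.5,-0.41,-0.04,0.31,0,0,0]}}

```text
t: 11.43
position: [0.5031, -0.1445, 0.0911]
tcp_rot: [3.137, 0.143, 0.016]
wrist_force: [7.2, 2.8, 4.5]
finger_gap: 0.0851
```

```bash
python3 look.py .35 .57 -.24 -.04
```

```text
11.4333 [ 0.5031 -0.1445  0.0911] [7.2 2.8 4.5]
1335 min [ 0.382 -0.225  0.012] max [ 0.52  -0.078  0.167]
plane 877 n [0.956 0.086 0.281] elev 16.3 yaw 5.2 zrange [0.037 0.112] c [ 0.504 -0.15   0.071]
plane 190 n [ 0.088 -0.996 -0.005] elev -0.3 yaw -84.9 zrange [0.018 0.11 ] c [ 0.451 -0.218  0.072]
red px 0
```

{"api": "jog_arm", "payload": {"steps": [8.5,-0.45,-0.04,0.36,0,0,0,8.5,-0.46,-0.04,0.34,0,0,0,8.5,-0.48,-0.05,0.32,0,0,0,8.5,-0.49,-0.05,0.3,0,0,0,8.5,-0.5,-0.05,0.28,0,0,0,8.5,-0.51,-0.05,0.26,0,0,0,8.5,-0.53,-0.05,0.24,0,0,0,8.5,-0.53,-0.05,0.22,0,0,0,8.5,-0.54,-0.05,0.2,0,0,0,8.5,-0.55,-0.05,0.18,0,0,0,8.5,-0.56,-0.05,0.16,0,0,0,8.5,-0.56,-0.05,0.13,0,0,0]}}

```text
t: 12.48
position: [0.439, -0.1502, 0.1205]
tcp_rot: [3.137, 0.144, 0.008]
wrist_force: [2.7, 0.5, 6.7]
finger_gap: 0.0854
```

```bash
python3 look.py .33 .57 -.24 -.04
```

```text
12.4833 [ 0.439  -0.1502  0.1205] [2.7 0.5 6.7]
1448 min [ 0.362 -0.227  0.018] max [ 0.488 -0.081  0.143]
plane 1002 n [0.679 0.064 0.732] elev 47.0 yaw 5.3 zrange [0.085 0.139] c [ 0.456 -0.153  0.11 ]
plane 214 n [ 0.103 -0.995 -0.006] elev -0.3 yaw -84.1 zrange [0.024 0.134] c [ 0.424 -0.22   0.083]
red px 0
```

{"api": "jog_arm", "payload": {"steps": [8.5,-0.57,-0.05,0.1,0,0,0,8.5,-0.57,-0.05,0.08,0,0,0,8.5,-0.57,-0.05,0.06,0,0,0,8.5,-0.57,-0.05,0.05,0,0,0,8.5,0,0,0,0,0,0,8.5,0,0,0,0,0,0,8.5,0,0,0,0,0,0,8.5,0,0,0,0,0,0]}}

```text
t: 13.2
position: [0.4153, -0.1523, 0.1227]
tcp_rot: [3.137, 0.145, 0.004]
wrist_force: [1.0, 0.3, 6.7]
finger_gap: 0.0846
```

```bash
python3 look.py .33 .57 -.24 -.04 pics/tipR.png
```

```text
13.2 [ 0.4153 -0.1523  0.1227] [1.  0.3 6.7]
1498 min [ 0.346 -0.229  0.007] max [ 0.472 -0.082  0.146]
plane 997 n [0.547 0.051 0.835] elev 56.7 yaw 5.3 zrange [0.097 0.142] c [ 0.436 -0.155  0.117]
plane 236 n [ 0.095 -0.995  0.001] elev 0.1 yaw -84.5 zrange [0.022 0.135] c [ 0.409 -0.222  0.078]
red px 0
```

View pics/tipR.png

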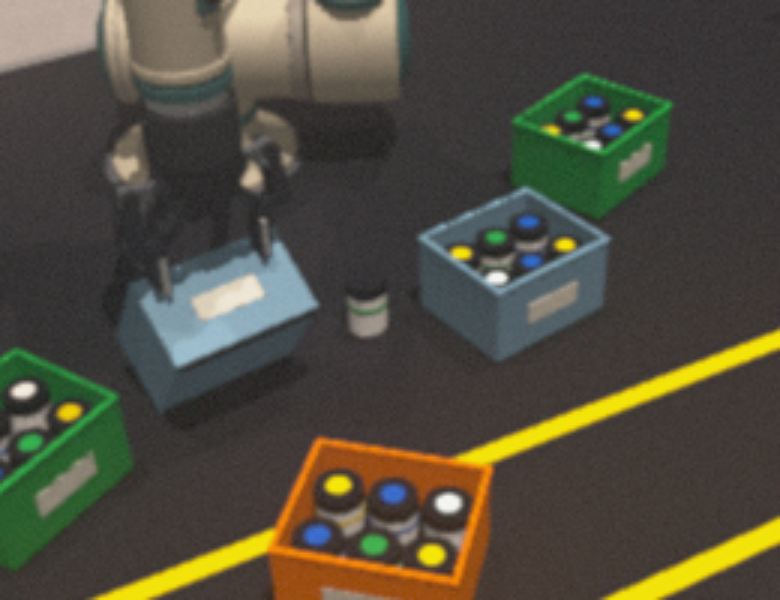

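The right crate is at 57°, and the view below the label at crop (235,350) shows a plain underside with no red. So the left crate is the stamped one. I'll hold a moment and lower it.

{"api": "jog_arm", "payload": {"steps": [8.5,0,0,0,0,0,0,8.5,0,0,0,0,0,0,8.5,0.57,0.05,-0.05,0,0,0,8.5,0.57,0.05,-0.06,0,0,0,8.5,0.57,0.05,-0.08,0,0,0,8.5,0.57,0.05,-0.1,0,0,0,8.5,0.56,0.05,-0.13,0,0,0,8.5,0.56,0.05,-0.16,0,0,0,8.5,0.55,0.05,-0.18,0,0,0,8.5,0.54,0.05,-0.2,0,0,0,8.5,0.53,0.05,-0.22,0,0,0,8.5,0.53,0.05,-0.24,0,0,0]}}

```text
t: 14.25
position: [0.4739, -0.1472, 0.1092]
tcp_rot: [3.137, 0.143, 0.013]
wrist_force: [6.2, 3.4, 7.6]
finger_gap: 0.0849
```

{"api": "jog_arm", "payload": {"steps": [8.5,0.51,0.05,-0.26,0,0,0,8.5,0.5,0.05,-0.28,0,0,0,8.5,0.49,0.05,-0.3,0,0,0,8.5,0.48,0.05,-0.32,0,0,0,8.5,0.46,0.04,-0.34,0,0,0,8.5,0.45,0.04,-0.36,0,0,0,8.5,0.41,0.04,-0.31,0,0,0,8.5,0.41,0.04,-0.33,0,0,0,8.5,0.39,0.04,-0.34,0,0,0,8.5,0.38,0.04,-0.36,0,0,0,8.5,0.37,0.03,-0.38,0,0,0,8.5,0.35,0.03,-0.39,0,0,0]}}

```text
t: 15.25
position: [0.5252, -0.1424, 0.0683]
tcp_rot: [3.137, 0.144, 0.01]
wrist_force: [4.9, 1.0, -0.4]
finger_gap: 0.0852
```

{"api": "jog_arm", "payload": {"steps": [8.5,0.34,0.03,-0.39,0,0,0,8.5,0.32,0.03,-0.3,0,0,0,8.5,0.3,0,0,0,0,0,8.5,0.3,0,0,0,0,0,8.5,0.5,0.05,0,0,0,0,8.5,0.4,0.05,0,0,0,0,8.5,0,0,0,0,0,0]}}

```text
t: 15.83
position: [0.5443, -0.1405, 0.0607]
tcp_rot: [3.138, 0.146, 0.001]
wrist_force: [-0.1, 0.0, -0.5]
finger_gap: 0.0849
```

```bash
python3 look.py .35 .57 -.24 -.04
```

```text
15.8333 [ 0.5443 -0.1405  0.0607] [-0.1  0.  -0.5]
436 min [ 0.403 -0.222  0.005] max [ 0.567 -0.081  0.137]
plane 168 n [ 0.093 -0.996  0.001] elev 0.1 yaw -84.7 zrange [0.012 0.087] c [ 0.462 -0.217  0.065]
plane 111 n [0.996 0.091 0.022] elev 1.3 yaw 5.2 zrange [0.058 0.086] c [ 0.411 -0.182  0.076]
red px 0
```

{"api": "jog_arm", "payload": {"steps": [8.5,0,0,3.5,0,0,0,8.5,0,0,3.5,0,0,0,8.5,0,0,3.5,0,0,0,8.5,0,0,3.5,0,0,0]}}

```text
t: 16.22
position: [0.5427, -0.1402, 0.2021]
tcp_rot: [-3.138, -0.146, 0.002]
wrist_force: [0.2, -0.5, 0.1]
finger_gap: 0.0848
```

{"api": "jog_arm", "payload": {"steps": [8.5,-1.94,2.61,0,0.09,-0.8,0.14,8.5,-1.94,2.61,0,0.09,-0.8,0.14,8.5,-1.94,2.61,0,0.09,-0.8,0.14,8.5,-1.94,2.61,0,0.09,-0.8,0.14,8.5,-1.94,2.61,0,0.09,-0.8,0.14,8.5,-1.94,2.61,0,0.09,-0.8,0.14,8.5,-1.94,2.61,0,0.09,-0.8,0.14,8.5,-1.94,2.61,0,0.09,-0.8,0.14,8.5,-1.94,2.61,0,0.09,-0.8,0.14,8.5,-1.94,2.61,0,0.09,-0.8,0.14,8.5,0,0,0,0,0,0,8.5,0,0,0,0,0,0]}}

```text
t: 17.22
position: [0.348, 0.1215, 0.2008]
tcp_rot: [-3.119, -0.19, -0.22]
wrist_force: [0.4, -1.0, 1.4]
finger_gap: 0.0849
```

{"api": "jog_arm", "payload": {"steps": [8.5,0,0,-3.5,0,0,0,8.5,0,0,-3.5,0,0,0,8.5,0,0,-3.5,0,0,0,8.5,0,0,-3.5,0,0,0,8.5,0,0,-2.5,0,0,0,8.5,0,0,-1.5,0,0,0,8.5,0,0,-1,0,0,0,8.5,0,0,0,0,0,0,8.5,0,0,0,0,0,0]}}

```text
t: 17.97
position: [0.3503, 0.1197, 0.0102]
tcp_rot: [-3.12, -0.181, -0.217]
wrist_force: [0.4, 0.6, 0.9]
finger_gap: 0.085
```

{"api": "jog_arm", "payload": {"steps": [8.5,0.8,0.09,0,0,0,0,8.5,0.8,0.09,0,0,0,0,8.5,0.8,0.09,0,0,0,0,8.5,0.8,0.09,0,0,0,0,8.5,0.8,0.09,0,0,0,0,8.5,0.8,0.09,0,0,0,0,8.5,0.8,0.09,0,0,0,0,8.5,0.8,0.09,0,0,0,0]}}

```text
t: 18.63
position: [0.4082, 0.1272, 0.0095]
tcp_rot: [-3.121, -0.184, -0.202]
wrist_force: [-5.1, -1.2, 0.3]
finger_gap: 0.085
```

```bash
python3 look.py .36 .6 .03 .26
```

```text
18.6333 [0.4082 0.1272 0.0095] [-5.1 -1.2  0.3]
1175 min [0.384 0.058 0.004] max [0.541 0.208 0.088]
plane 474 n [ 0.993  0.122 -0.004] elev -0.2 yaw 7.0 zrange [0.009 0.086] c [0.531 0.139 0.054]
plane 228 n [0.991 0.125 0.047] elev 2.7 yaw 7.2 zrange [0.03  0.086] c [0.42  0.128 0.073]
red px 0
```

{"api": "jog_arm", "payload": {"steps": [8.5,1,0.1,0,0,0,-0.2,8.5,1,0.1,0,0,0,-0.2,8.5,1,0.1,0,0,0,-0.2,8.5,1,0.1,0,0,0,-0.2,8.5,1,0.1,0,0,0,-0.2,8.5,1,0.1,0,0,0,-0.2,8.5,1,0.09,0,0,0,-0.2,8.5,1,0.09,0,0,0,-0.2,8.5,1,0.09,0,0,0,-0.2,8.5,1,0.09,0,0,0,-0.2,8.5,1,0.09,0,0,0,-0.2,8.5,1,0.09,0,0,0,-0.2]}}

```text
t: 19.68
position: [0.5345, 0.1393, 0.0106]
tcp_rot: [-3.126, -0.117, -0.22]
wrist_force: [-3.0, 0.0, -2.3]
finger_gap: 0.0852
```

```bash
python3 look.py .45 .75 .03 .28
```

```text
19.6833 [0.5345 0.1393 0.0106] [-3.   0.  -2.3]
1196 min [0.52  0.069 0.008] max [0.665 0.216 0.23 ]
plane 421 n [ 0.997  0.078 -0.01 ] elev -0.6 yaw 4.5 zrange [0.009 0.086] c [0.658 0.146 0.055]
plane 257 n [ 0.996  0.075 -0.043] elev -2.4 yaw 4.3 zrange [0.05  0.086] c [0.546 0.141 0.073]
red px 0
```

{"api": "jog_arm", "payload": {"steps": [8.5,1,0.06,0,0,0,-0.3,8.5,1,0.06,0,0,0,-0.3,8.5,1,0.06,0,0,0,-0.3,8.5,1,0.06,0,0,0,-0.3,8.5,1,0.05,0,0,0,-0.3,8.5,1,0.05,0,0,0,-0.3,8.5,1,0.05,0,0,0,-0.3,8.5,1,0.05,0,0,0,-0.3,8.5,1,0.03,0,0,0,0,8.5,0.6,0,0,0,0,0,8.5,0.4,0,0,0,0,0,8.5,0,0,0,0,0,0]}}

```text
t: 20.73
position: [0.6352, 0.1439, 0.0108]
tcp_rot: [-3.13, -0.052, -0.223]
wrist_force: [-0.5, -0.2, -0.9]
finger_gap: 0.0849
```

{"api": "jog_arm", "payload": {"steps": [8.5,-1,0,0,0,0,0,8.5,-2,0,0,0,0,0,8.5,-3,0,0,0,0,0,8.5,-3,0,3,0,0,0,8.5,-3,0,3.5,0,0,0,8.5,-3,0,3.5,0,0,0,8.5,-3,0,3.5,0,0,0,8.5,-3,0,3.5,0,0,0,8.5,-3,0,3,0,0,0,8.5,-2,0,2,0,0,0,8.5,0,0,0,0,0,0,8.5,0,0,0,0,0,0]}}

```text
t: 21.73
position: [0.3869, 0.1442, 0.2183]
tcp_rot: [-3.128, -0.053, -0.232]
wrist_force: [0.4, 0.1, 0.1]
finger_gap: 0.0852
```

```bash
python3 look.py .55 .85 .03 .28
python3 - <<'E'
from h import *
r=dict(np.load("/tmp/last.npz"));W=cloud(r);cv2.imwrite("pics/end.png",r["color"])
b=dict(np.load("/tmp/scene0.npz"));B=cloud(b)
def top(W,x,y,h,z0):
    m=(abs(W[...,0]-x)<h)&(abs(W[...,1]-y)<h)&(W[...,2]>z0)&(W[...,2]<.095)
    return rect(W[m][:,:2])
for n,x,y,h,z in(("R",.4635,-.148,.1,.073),("carton",.712,.385,.06,.045),("oil",.66,-.385,.04,.03),("can",.393,0,.03,.045)):print(n,top(B,x,y,h,z),top(W,x,y,h,z))
print("L",top(W,.706,.15,.11,.073))
E
```

```text
21.7333 [0.3869 0.1442 0.2183] [0.4 0.1 0.1]
895 min [0.641 0.074 0.007] max [0.763 0.215 0.087]
plane 338 n [ 0.002  0.001 -1.   ] elev -89.9 yaw 18.4 zrange [0.081 0.086] c [0.708 0.14  0.084]
plane 216 n [ 0.999  0.034 -0.018] elev -1.0 yaw 2.0 zrange [0.049 0.086] c [0.646 0.148 0.07 ]
red px 0
R ([463.6, -149.4], [122.1, 139.2], 5.3) ([462.5, -149.0], [122.6, 139.7], 5.5)
carton ([713.3, 383.0], [62.2, 67.1], 23.3) ([713.2, 383.5], [62.0, 65.2], 22.9)
oil ([662.7, -387.9], [32.5, 38.1], 6.5) ([663.1, -387.8], [31.9, 38.2], 5.0)
can ([393.7, -0.8], [38.4, 39.8], 26.3) ([393.4, -1.5], [37.1, 38.6], 76.3)
L ([701.4, 144.3], [120.7, 139.3], 1.6)
```

View pics/end.png

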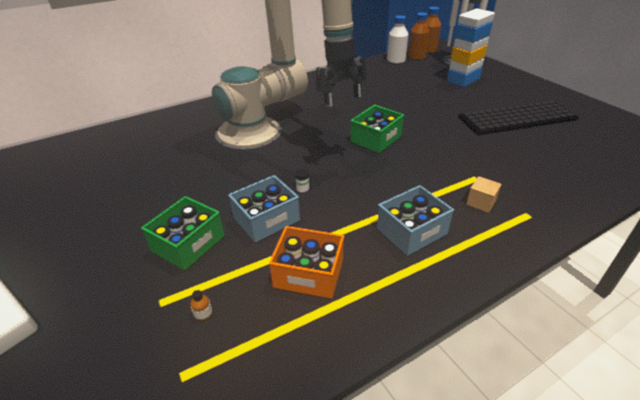

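The stamped crate, at scene (415,218), stands flat between the tapes. Its centre is (0.701, 0.144) and the lane centre there is about 0.707, so it is about 6 mm off, with a yaw error of about 4°. The gripper is clear.

```bash
python3 -c "
from workcell import ctrl
print(ctrl.sign_off())"
```

```text
the job is handed in; nothing more can be done
None
```

I tipped both crates, found the red stamp under the left one, and pushed that crate into the outgoing lane. The job is handed in at about 22 s; sign-off gave no verdict.

- **Tipping:** The left crate reached about 58° and showed the red stamp. The right crate reached about 57° and showed a plain underside. Both went back down with no measurable shift of their near edges (within about 2 mm).
- **Stamped crate:** It stands flat between the tapes, about 6 mm from the lane's centre line and about 4° off square.
- **Everything else:** The right crate, carton, bottle and can measured within about 1 mm of where they started, and the gripper is clear of everything.

No check failed. The one surprise was a brief 19 N press on the left crate's wall at the top of its tip. I eased it off, and it stayed well below the 40 N and 120 N limits.

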